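# Lock the stop screw with its jam nut

## Task

Lock the setting of the stop screw on the aluminium fixture. Put the blue holding key fully down on the screw's square head with its arm between the two upright fork pins and let go of it, so that the screw cannot turn; then, with the key left on and untouched, swing the jam nut's lever by its red post clockwise (seen from above) until the nut comes home, and tighten it firmly, to about 15 N at the red post, and leave it there, without ever making the key's arm bear on the fork with more than 25 N. The screw must keep its setting (its red mark may shift only by the key's small play), and the things standing around must stay where they are.

Things in the scene. Friction and masses are not known exactly. Their poses are not given: they have to be found in the camera images.
- stop_fixture: Fixed aluminium plate with the stop screw standing upright in it. Origin on the cart top under the screw's axis; z up, x from the screw towards the fork. Plate x -44 to +80, y -46 to +46, top at z 20 mm.
- reaction_fork: Part of the fixture: dark block (x 54 to 74, y -23 to +23, top at z 32) with two upright 10 mm steel pins at x 64, y -13 and +13 mm (16 mm gap between them), tops at z 78 mm, the last 10 mm tapered. Same origin and axes as the fixture.
- fork_slot (a point): Point midway between the two fork pins, 64 mm from the screw axis, 55 mm above the cart top; axes as the fixture's.
- screw_top (a point): Top centre of the brass stop screw on its axis, 66 mm above the cart top; axes turn with the screw (start: within 0.03 rad of the fixture's). 20 mm square head 45 to 60 mm up, sides along x and y, a 6 mm cone above it, a 36 mm collar (top at 45 mm) below. It turns with 0.06 N m of friction, less than the nut's drag: unheld, it turns along with the nut.
- screw_mark (a point): Tip of the red mark on the screw's collar, 26 mm from the axis on the screw's -x side, 43 mm above the cart top; shows the screw's setting, must stay within 10 mm of where it was.
- lever_post (a point): Point in the red upright post (12 mm thick, 34 to 78 mm up) at the end of the jam nut's black lever, 70 mm from the screw axis, 64 mm above the cart top; x points outward. Arm 27 to 35 mm up. The nut is 0.95 to 1.35 rad backed off (not visible how far). Clockwise from above tightens; 2 to 3 N drag at the post until home, then it stiffens, 15 N some 0.1 to 0.3 rad on. Stays where left.
- holding_key: Loose blue key, about 120 g, standing upright as used. Origin at the centre of its underside, z up, x along its arm. Hub 38 x 38 x 26 mm with a 21.6 mm square socket 20 mm deep from below, its lowest 5 mm flared; steel arm 12 mm wide, z 5 to 15, to x = 77 mm; grip fin on top 12 mm thick (y), 34 mm wide (x), z 26 to 62 mm. Fully seated, its underside is 46 mm above the cart top.
- key_grip (a point): Point in the key's fin on the hub's axis, 50 mm above the key's underside and 12 mm below the fin's top; x along the key's arm. Fully seated it is 96 mm above the cart top on the screw axis.
- key_tip (a point): Point in the key's arm 64 mm from the hub axis, 10 mm above the key's underside; fully seated it lies at fork_slot.
- tip_case: Bystander: blue pipette tip box with clear lid, 85 x 118 x 64 mm, origin under its centre.
- beaker: Bystander: glass beaker, 55 mm across, 66 mm high, origin under its centre.
- round_case: Bystander: round black and white case, 61 mm across, 24 mm high, origin under its centre.
- bottle_a: Bystander: white bottle with blue cap, 48 mm across, 101 mm high, origin under its centre.
- bottle_b: Bystander: white bottle with white cap, 48 mm across, 101 mm high, origin under its centre.
- blue_marker: Bystander: blue marker pen lying, 138 mm long (along its y), 16 mm high, origin under its centre.
- red_pen: Bystander: red pen lying, 142 mm long (along its y), 12 mm high, origin under its centre.

How it is judged:
By the outcome, as a careful person would: the job done as asked, in the order asked, and still so for the second after the job is handed in, with the robot touching nothing.
It also fails if it takes over 67 s, if anything falls off the work surface, if the arm or the gripper's body presses on something with over 40 N, if the wrist force passes 120 N, or if a joint passes its speed limit or range.

## Robot

A 6-joint arm with a two-finger parallel gripper is mounted at the origin on a cart in front of the work surface, level with it; the furniture and walls round the work are solid. World frame = base frame: x ahead of the robot, y to its left, z up, the work surface at z = 0. Lengths are in m, angles in rad, forces in N, time in s.
With the tool pointing down it reaches from about 0.35 to 0.775 m from the base axis. Payload 5.5 kg.
Tool frame: the origin (TCP) lies at the very end of the fingers, on their centre line; the grasp point (between the pads) lies 19 mm behind it; y points along the fingers, z is the direction in which the jaws open and shut, and the axes are right-handed (so a half turn about y gives the same grasp; the last joint's range is limited). The gripper opens to 85 mm and grips with 20 to 120 N. Pads are 22 mm wide; open, the fingers measure 114 mm over their backs; the gripper's body (76 mm by 85 mm) begins 54 mm behind the grasp point. The pads swing forward as they close: fully open they stand 13 mm farther back than shut.
Start: joints at [0.961, 0.313, 0.046, 1.304, 0, 1.431], TCP at [0.26, 0.513, 0.231] pointing down, gripper open.
Joint ranges: [-2.76, 2.76], [-0.86, 1.69], [-1.03, 1.26], [-2.2, 2.34], [-1.47, 1.5], [-3.14, 3.14]. Speed limits (rad/s): [2.57, 2.57, 3.14, 3.14, 3.14, 3.14].

## Interface

Orientations are given as a unit quaternion [w, x, y, z].
In Python, from workcell import env gives the robot as it stands.
- The arm moves only by the shell command python3 -m inch 'ROWS' [OPENING] [FORCE]. ROWS is JSON, a list that holds one entry, the list of rows, each a list of 4 numbers: the shift along the tool's x, y, z in mm, then the turn about the tool's y in degrees. In form: [[[tx, ty, tz, spin], ...]]. A call has 1 to 10 rows; each row is the pose to reach, as a shift and turn from the pose commanded when the call began, along the tool's axes at that moment; what a row does not reach only later rows make up. A row lasts 1/10 s, in which the tool goes at most 50 mm and 8.59 degrees, less where a joint would pass 70% of its speed; a pose out of reach is approached as far as the arm can. A call with a gripper value outside its range is refused whole. OPENING is the finger opening in mm, from 0 to 85.4, set as the call begins (- or left out, the last holds). The fingers move at their own pace and stop on an object; FORCE is the grip in N (left out, the last holds). Time passes only in rows, so rows that repeat a pose let the fingers close. It gives the time, the measured TCP pose, the force and the opening at its end, in the units of the state.
- env.get_state(): the state, without advancing time (a new reading comes with each control period).
- env.read_camera(name): name is "scene" or "top"; returns the picture (384x512x3 uint8, blue, green, red); there is no depth.
- env.camera_model(name): a dict with "fx", "fy", "cx", "cy" (pixels), "distortion" ([k1, k2, p1, p2, k3] as OpenCV has them; the pictures are not rectified), "R" (3x3) and "t" (3): a world point X has camera coordinates R X + t. Camera axes: x right, y down, z forward; pixel columns grow to the right and rows downward; lengths in m; the calibration is good to about 2 mm. A picture is of the moment at which its call begins. camera_model takes no time and is no camera call.
- env.hand_in(): hands the job in, once; it reports no verdict.
The state is a dict: "clock": time; "joint_pos": joint angles; "qvel": joint speeds; "tau": joint torques, N m; "tcp_pos": TCP position; "orientation": TCP orientation; "wrist_force": force on the tool from outside, world axes, zero at the start; "ft_torque": the same for the moment, N m; "finger_gap": finger opening in m.
Only numpy, scipy, OpenCV 4.12 (cv2) and the standard library are available. Lean on these libraries where they do the work, as an engineer would, in place of code of your own. Each camera call takes 0.05 s, during which the arm holds its last target.

## Working session

There is one attempt and no reset: what is moved stays moved. The work goes in short steps, Python scripts to look and compute and a shell command to move; the robot and the scene stay as the last step left them, time stands still between calls to the robot, and variables do not carry over. Pictures are saved under pics/ and viewed, and the job is handed in when it is done.

```bash
ls; mkdir -p pics; cat > h.py <<'E'
import numpy as np, cv2, json
from workcell import env
from scipy.spatial.transform import Rotation as Rn
def cam(n):
    m=env.camera_model(n)
    K=np.array([[m['fx'],0,m['cx']],[0,m['fy'],m['cy']],[0,0,1.]])
    return K,np.array(m['distortion'],float),np.array(m['R']),np.array(m['t'])
def ray(n,uv):
    K,d,R,t=cam(n)
    p=cv2.undistortPoints(np.array([[uv]],float),K,d)[0,0]
    return -R.T@t, R.T@np.array([p[0],p[1],1])
def onz(n,uv,z):
    c,d=ray(n,uv); return c+d*(z-c[2])/d[2]
def proj(n,X):
    K,d,R,t=cam(n)
    return cv2.projectPoints(np.array(X,float).reshape(-1,3),cv2.Rodrigues(R)[0],t,K,d)[0][:,0]
def tri(u1,u2):
    (a,b),(c,d)=ray('scene',u1),ray('top',u2)
    A=np.stack([b,-d],1); s=np.linalg.lstsq(A,c-a,rcond=None)[0]
    p,q=a+b*s[0],c+d*s[1]; return (p+q)/2,np.linalg.norm(p-q)
def Rt():
    s=env.get_state(); w,x,y,z=s['orientation']; return np.array(s['tcp_pos']),Rn.from_quat([x,y,z,w]).as_matrix(),s
E
python3 - <<'E'
from h import *
for n in('scene','top'):
    im=env.read_camera(n); cv2.imwrite(f'pics/{n}0.png',im); K,d,R,t=cam(n); print(n,K[0,0],-R.T@t,R[2])
p,R,s=Rt(); print(s); print(R)
E
```

```text
pics
scene 435.6898516791633 [ 0.08868849 -0.56942893  0.73444743] [ 0.43020846  0.61088659 -0.66463392]
top 390.4953660914394 [0.35998821 0.00186158 0.9131299 ] [ 0.18651758  0.01873363 -0.982273  ]
{'clock': 0.1, 'joint_pos': array([ 9.61383666e-01,  3.13944610e-01,  4.50855182e-02,  1.30361550e+00,
       -5.51064146e-06,  1.43122174e+00]), 'qvel': array([-1.18279133e-04, -9.93672177e-04,  3.16624539e-03, -2.82134695e-03,
        5.22989203e-05,  6.32386079e-04]), 'tau': array([ 2.87400617e-03, -4.81727099e+01,  2.99243277e+01,  1.27425621e-02,
       -1.40257071e-04, -1.05057271e-05]), 'tcp_pos': array([0.26005454, 0.51230992, 0.23048418]), 'orientation': array([-0.68713163,  0.68823752, -0.16480435,  0.16437388]), 'wrist_force': array([-0.62104552, -0.67018158, -0.71981017]), 'ft_torque': array([ 0.00645019, -0.01292416, -0.00164045]), 'finger_gap': 0.08546358919932523}
[[ 8.91641504e-01 -9.56094073e-04  4.52741112e-01]
 [-4.52742064e-01 -1.37930152e-03  8.91640466e-01]
 [-2.28025660e-04 -9.99998592e-01 -1.66270649e-03]]
```

View pics/scene0.png

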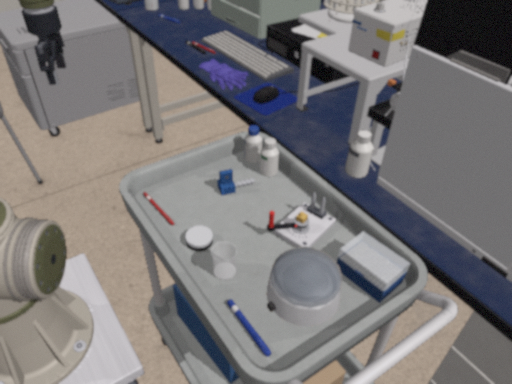

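View pics/top0.png

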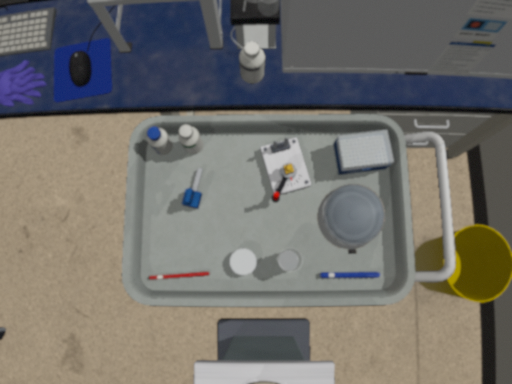

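The top view shows the blue key at about (192,198) with its arm running up to (198,170). The fixture is at (287,165), with the lever's red post at (276,197). I'll zoom in on both views.

```bash
python3 - <<'E'
import cv2,numpy as np
t=cv2.imread('pics/top0.png'); s=cv2.imread('pics/scene0.png')
f=lambda im,x,y,w,h,k:cv2.resize(im[y:y+h,x:x+w],None,fx=k,fy=k,interpolation=cv2.INTER_CUBIC)
cv2.imwrite('pics/t_z.png',np.hstack([f(t,255,130,64,80,6),f(t,172,150,64,80,6)]))
cv2.imwrite('pics/s_z.png',np.hstack([f(s,260,180,80,70,5),f(s,200,155,70,70,5)]))
E
```

```text
(no output)
```

View pics/t_z.png

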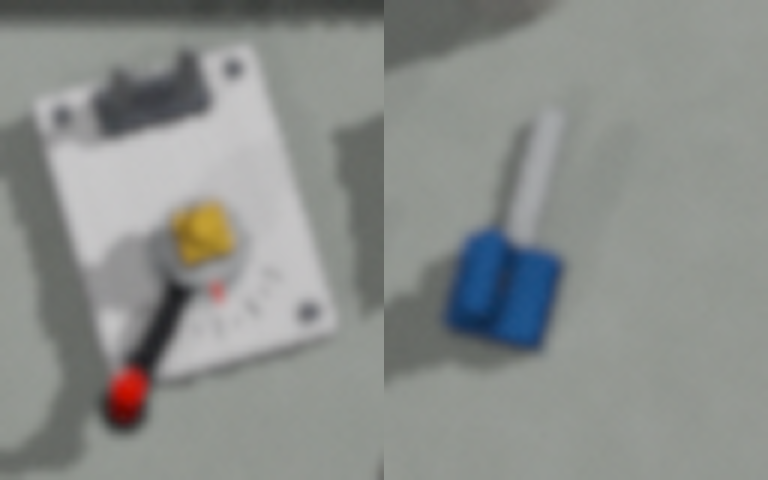

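View pics/s_z.png

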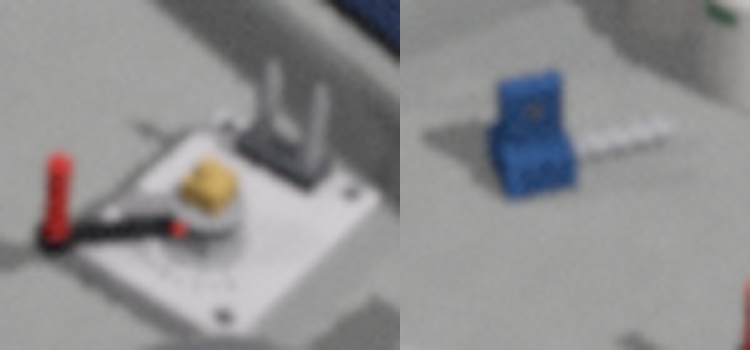

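```bash
cat > m0.py <<'E'
from h import *
def cz(x0,y0,k): return lambda c:[x0+(c[0]+.5)/k-.5,y0+(c[1]+.5)/k-.5]
T1=cz(255,130,6); T2=lambda c:cz(172,150,6)((c[0]-384,c[1])); S1=cz(260,180,5); S2=lambda c:cz(200,155,5)((c[0]-400,c[1]))
r=lambda a:np.round(np.array(a)*1000,1)
C=[(36,99),(250,43),(338,325),(110,386)]
P=np.array([onz('top',T1(c),.02) for c in C]); print('plate',r(P[:,:2]))
print('sides',r([np.linalg.norm(P[i]-P[(i+1)%4]) for i in range(4)]))
a=P[0]-P[3];b=P[1]-P[2]; e=(P[1]-P[0]);
print('ang x',np.arctan2(a[1],a[0]),np.arctan2(b[1],b[0]),'from y',np.arctan2(-e[1],-e[0])-np.pi/2, np.arctan2((P[3]-P[2])[1],(P[3]-P[2])[0])-np.pi/2)
c=P.mean(0); print('centre(x=18)',r(c))
t=cv2.imread('pics/top0.png'); s=cv2.imread('pics/scene0.png')
def cen(im,f,box):
    x,y,w,h=box; hs=cv2.cvtColor(im[y:y+h,x:x+w],cv2.COLOR_BGR2HSV); m=f(hs).astype(np.uint8)
    n,l,st,ce=cv2.connectedComponentsWithStats(m); k=1+np.argmax(st[1:,4]); return ce[k]+[x,y],st[k],cv2.minAreaRect(np.argwhere(l==k)[:,::-1].astype(np.float32)+[x,y]) if 0 else None
br=lambda h:(h[...,0]>15)&(h[...,0]<32)&(h[...,1]>110)
rd=lambda h:((h[...,0]<8)|(h[...,0]>172))&(h[...,1]>140)&(h[...,2]>90)
bl=lambda h:(h[...,0]>98)&(h[...,0]<120)&(h[...,1]>130)
u1=cen(t,br,(275,155,30,30)); u2=cen(s,br,(285,200,40,40)); print(u1,u2)
print('brass on .06 top',r(onz('top',u1[0],.06)),'scene .055',r(onz('scene',u2[0],.055)),'tri',[r(v) for v in tri(u2[0],u1[0])])
v1=cen(t,rd,(265,185,25,25)); v2=cen(s,rd,(262,205,20,30)); print(v1,v2)
print('post top',r(onz('top',T1((131,380)),.078)),'scene top',r(onz('scene',S1((60,162)),.075)), [r(v) for v in tri(S1((60,162)),T1((131,382)))])
# pins tops scene
for q in [(272,66),(317,88)]: print('pin scene z78',r(onz('scene',S1(q),.077)))
for q in [(118,72),(188,58)]: print('pin top z78',r(onz('top',T1(q),.077)))
# key
k=[(475,233),(562,258),(540,348),(447,322)]
K=np.array([onz('top',T2(c),.026) for c in k]); print('hub',r(K[:,:2]),r([np.linalg.norm(K[i]-K[(i+1)%4]) for i in range(4)]),r(K.mean(0)))
f=[(470,235),(502,237),(490,325),(447,322)]
print('arm tip', r(onz('top',T2((550,108)),.015)),'arm base',r(onz('top',T2((521,240)),.015)))
print('fin top centre',r(onz('top',T2((481,272)),.062)))
F=[(499,80),(560,73)]; print('fin top scene corners',[r(onz('scene',S2(q),.062)) for q in F])
E
python3 m0.py
```

```text
plate [[ 651.5    4.3]
 [ 674.4  -81.7]
 [ 558.4 -113.1]
 [ 534.7  -23.7]]
sides [ 88.9 120.2  92.4 120.1]
ang x 0.2352181956207834 0.2645824297315157 from y 0.2604033287269327 0.25870057324053497
centre(x=18) [604.7 -53.6  20. ]
(array([288.12121212, 168.46969697]), array([ 9,  9,  9, 10, 66], dtype=int32), None) (array([301.29411765, 217.19607843]), array([12, 13,  9,  9, 51], dtype=int32), None)
brass on .06 top [585.1 -57.6  60. ] scene .055 [585.7 -59.7  55. ] tri [array([587.1, -58.1,  52.9]), np.float64(0.2)]
(array([276.11111111, 194.83333333]), array([ 8,  6,  7,  8, 36], dtype=int32), None) (array([271.05555556, 219.94444444]), array([ 7,  7,  5, 16, 54], dtype=int32), None)
post top [525.5 -29.7  78. ] scene top [526.6 -26.   75. ] [array([524.3, -29.5,  79.1]), np.float64(0.7)]
pin scene z78 [645.5 -29.4  77. ]
pin scene z78 [652.9 -52.5  77. ]
pin top z78 [643.2 -26.6  77. ]
pin top z78 [648.5 -52.9  77. ]
hub [[548.1 177.6]
 [537.9 143.1]
 [502.6 150.9]
 [513.  187.5]] [35.9 36.2 38.1 36.5] [525.4 164.8  26. ]
arm tip [601.1 151.2  15. ] arm base [547.5 161.3  15. ]
fin top centre [525.6 167.7  62. ]
fin top scene corners [array([514.8, 177.1,  62. ]), array([543.4, 165.4,  62. ])]
```

```bash
python3 -m inch '[[[390,60,-187,-13.7],[394,80,-189,-13.7],[394,80,-189,-13.7],[394,80,-189,-13.7],[394,80,-189,-13.7],[394,80,-189,-13.7],[394,80,-189,-13.7],[394,80,-189,-13.7],[394,80,-189,-13.7],[394,80,-189,-13.7]]]' 45 40
python3 - <<'E'
from h import *
p,R,s=Rt(); print(p,R[:,2],s['joint_pos'],s['clock'])
cv2.imwrite('pics/s1.png',cv2.resize(env.read_camera('scene')[130:260,150:350],None,fx=4,fy=4,interpolation=cv2.INTER_CUBIC))
E
```

```text
clock: 1.1
tcp_pos: [0.5286, 0.1613, 0.1495]
orientation: [-0.702, 0.703, -0.084, 0.084]
wrist_force: [-0.6, 0.5, 0.6]
finger_gap: 0.045
[0.52862189 0.16125298 0.14949181] [ 0.23536595  0.97190548 -0.00161384] [ 0.15156926  0.30849757 -0.16443763  1.09876685 -0.00137285  0.38916553] 1.1
```

View pics/s1.png

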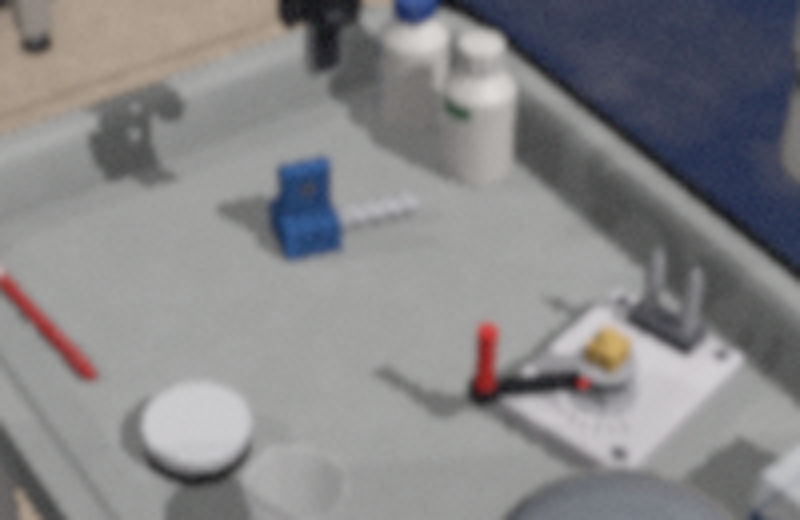

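```bash
python3 -m inch '[[[0,0,0,0],[0,0,0,0],[0,30,0,0],[0,60,0,0],[0,60,0,0],[0,60,0,0]]]'
python3 - <<'E'
from h import *
p,R,s=Rt(); print(p,R,s['joint_pos'],s['clock']); print(proj('scene',[p]),proj('top',[p]))
a=cv2.resize(env.read_camera('scene')[130:230,180:280],None,fx=4,fy=4,interpolation=cv2.INTER_CUBIC)
b=cv2.resize(env.read_camera('top')[140:240,140:240],None,fx=4,fy=4,interpolation=cv2.INTER_CUBIC)
cv2.imwrite('pics/s2.png',np.hstack([a,b]))
E
```

```text
clock: 1.75
tcp_pos: [0.5251, 0.1669, 0.0917]
orientation: [-0.702, 0.703, -0.081, 0.08]
wrist_force: [0.5, -0.1, 1.4]
finger_gap: 0.0449
[0.52511054 0.16694187 0.09167393] [[ 9.73979116e-01 -1.09116591e-03  2.26635151e-01]
 [-2.26635303e-01 -1.55697325e-05  9.73979691e-01]
 [-1.05924479e-03 -9.99999405e-01 -2.62461311e-04]] [ 1.62021105e-01  3.49605733e-01 -2.57523833e-01  9.64746147e-01
  1.60653613e-04  3.90642709e-01] 1.75
[[224.77914572 161.77263434]] [[185.54362469 192.53330995]]
```

View pics/s2.png

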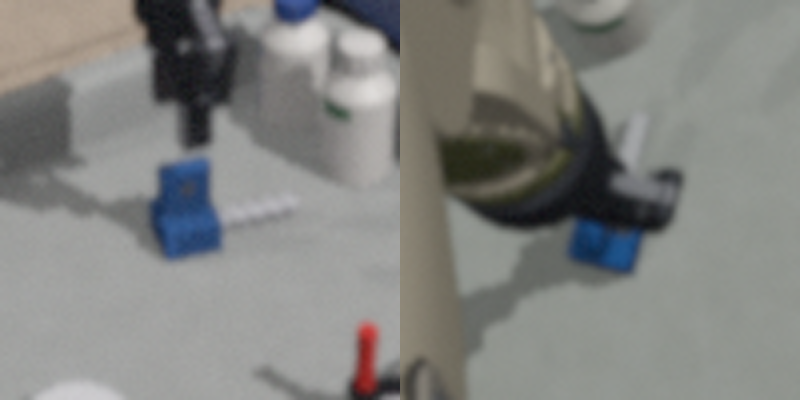

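The near finger tip, at crop (195,145), sits just in front of and above the fin's top at (185,165), so the alignment is right. I'll descend next and then close.

```bash
python3 -m inch '[[[0,25,0,0],[0,45,0,0],[0,56,0,0],[0,58,0,0],[0,58,0,0],[0,58,0,0]]]'
python3 -m inch '[[[0,0,0,0],[0,0,0,0],[0,0,0,0],[0,0,0,0],[0,0,0,0],[0,0,0,0],[0,0,0,0]]]' 5 60
```

```text
clock: 2.45
tcp_pos: [0.5271, 0.1661, 0.0345]
orientation: [0.703, -0.702, 0.081, -0.082]
wrist_force: [-0.4, -0.3, 0.9]
finger_gap: 0.0449
clock: 3.15
tcp_pos: [0.5265, 0.166, 0.0338]
orientation: [0.703, -0.702, 0.081, -0.082]
wrist_force: [-0.6, 1.0, 5.1]
finger_gap: 0.0111
```

```bash
python3 -m inch '[[[0,-30,0,0],[0,-70,0,0],[0,-100,0,0],[30,-100,-50,-7],[55,-100,-100,-14],[80,-100,-150,-21],[100,-100,-190,-27.8],[109,-100,-204,-27.8],[109,-100,-204,-27.8],[109,-100,-204,-27.8]]]'
python3 -m inch '[[[0,0,0,0],[0,0,0,0],[0,0,0,0]]]'
python3 - <<'E'
from h import *
p,R,s=Rt(); print(p,R,s['joint_pos'],s['clock'],s['wrist_force'])
S=env.read_camera('scene');T=env.read_camera('top');cv2.imwrite('pics/S3.png',S);cv2.imwrite('pics/T3.png',T)
a=cv2.resize(S[140:260,250:350],None,fx=4,fy=4,interpolation=cv2.INTER_CUBIC)
b=cv2.resize(T[100:220,230:330],None,fx=4,fy=4,interpolation=cv2.INTER_CUBIC)
cv2.imwrite('pics/s3.png',np.hstack([a,b]))
E
```

```text
clock: 4.15
tcp_pos: [0.5848, -0.0583, 0.1322]
orientation: [0.702, -0.701, -0.088, 0.09]
wrist_force: [-0.3, -0.4, -2.0]
finger_gap: 0.0108
clock: 4.45
tcp_pos: [0.5853, -0.0564, 0.1333]
orientation: [0.701, -0.701, -0.09, 0.09]
wrist_force: [1.4, -0.2, -1.0]
finger_gap: 0.0108
[ 0.58529088 -0.05636898  0.13332059] [[ 9.67315051e-01 -1.82861607e-04 -2.53577519e-01]
 [ 2.53577552e-01  1.89562648e-04  9.67315041e-01]
 [-1.28815957e-04 -9.99999965e-01  2.29736401e-04]] [-2.32564491e-01  3.83140104e-01 -9.76419544e-02  1.09023590e+00
  1.42314550e-04 -4.88941401e-01] 4.45 [ 1.351001   -0.22049139 -1.02338933]
```

View pics/s3.png

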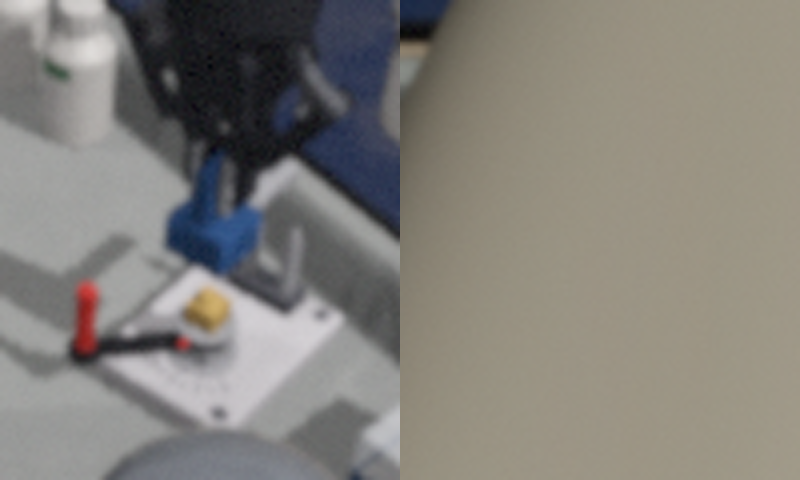

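```bash
cat > ov.py <<'E'
from h import *
import sys
src,out,x0,y0,w,h,k=sys.argv[1],sys.argv[2],*map(int,sys.argv[3:8])
hx,hy,hz,yaw=map(float,sys.argv[8:12]) # hub centre underside (m)
sx,sy=map(float,sys.argv[12:14])
S=cv2.imread(src)
im=cv2.resize(S[y0:y0+h,x0:x0+w],None,fx=k,fy=k,interpolation=cv2.INTER_CUBIC); raw=im.copy()
q=lambda P:[tuple(int(v) for v in ((u+.5-np.array([x0,y0]))*k-.5)) for u in proj('scene',P)]
def box(cx,cy,yaw,a,b,z0,z1,col,ox=0):
    c,s=np.cos(yaw),np.sin(yaw); 
    for z in(z0,z1):
        P=[[cx+c*(ox+i*a)-s*j*b,cy+s*(ox+i*a)+c*j*b,z] for i,j in((1,1),(-1,1),(-1,-1),(1,-1))]
        cv2.polylines(im,[np.array(q(P))],True,col,1)
box(hx,hy,yaw,.019,.019,hz,hz+.026,(0,255,255)); box(hx,hy,yaw,.029,.006,hz+.005,hz+.015,(0,255,0),.048); box(hx,hy,yaw,.017,.006,hz+.026,hz+.062,(255,255,0))
box(sx,sy,.255,.01,.01,.045,.06,(255,0,255)); box(sx,sy,.255,.062,.046,.02,.02,(0,0,255),.018); 
cv2.imwrite(out,np.hstack([raw,im]))
E
python3 ov.py pics/S3.png pics/o3.png 275 170 65 85 6 .5853 -.0564 .0995 .256 .5865 -.0577
```

```text
(no output)
```

View pics/o3.png

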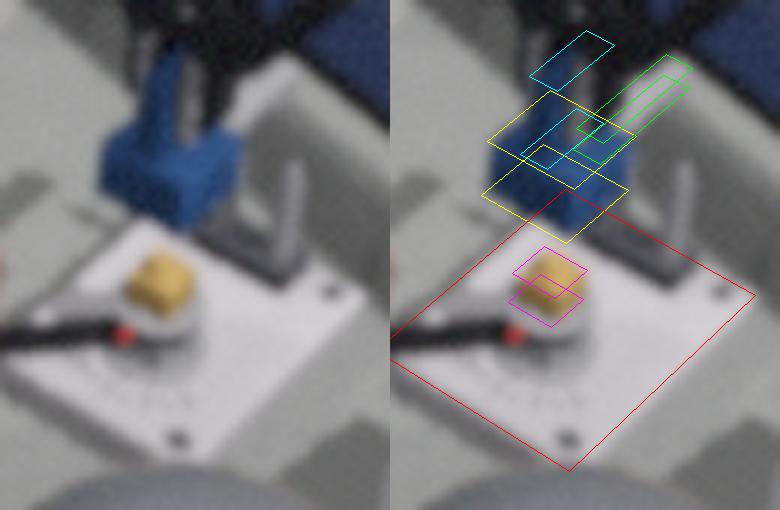

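```bash
cat > ext.py <<'E'
from h import *
import sys
S=cv2.imread(sys.argv[1]); hx,hy,hz,yaw,sx,sy=map(float,sys.argv[2:8])
def ext(f,box,off=0):
    x,y,w,h=box; k=6
    c=cv2.resize(S[y:y+h,x:x+w],None,fx=k,fy=k,interpolation=cv2.INTER_CUBIC)
    m=f(cv2.cvtColor(c,cv2.COLOR_BGR2HSV).astype(int)).astype(np.uint8)
    n,l,st,_=cv2.connectedComponentsWithStats(m); a=1+np.argmax(st[1:,4]); b=st[a]
    return np.round([x+b[0]/k-.5,x+(b[0]+b[2])/k-.5,y+b[1]/k-.5,y+(b[1]+b[3])/k-.5],1)
br=lambda h:(h[...,0]>12)&(h[...,0]<34)&(h[...,1]>90)
bl=lambda h:(h[...,0]>98)&(h[...,0]<122)&(h[...,1]>110)&(h[...,2]>70)
def pe(cx,cy,yaw,a,z0,z1):
    c,s=np.cos(yaw),np.sin(yaw)
    P=[[cx+c*i*a-s*j*a,cy+s*i*a+c*j*a,z] for i in(1,-1) for j in(1,-1) for z in(z0,z1)]
    u=proj('scene',P); return np.round([u[:,0].min(),u[:,0].max(),u[:,1].min(),u[:,1].max()],1)
print('brass obs',ext(br,(285,200,30,30)),'pred',pe(sx,sy,.255,.01,.045,.06))
print('hub obs',ext(bl,(283,170,45,45)),'pred',pe(hx,hy,yaw,.019,hz,hz+.026))
u0=proj('scene',[[sx,sy,.06]])[0]
for d in ([.001,0,0],[0,.001,0],[0,0,.001]): print(d,np.round(proj('scene',[[sx+d[0],sy+d[1],.06+d[2]]])[0]-u0,2))
E
python3 ext.py pics/S3.png .5853 -.0564 .0995 .256 .5865 -.0577; python3 ext.py pics/scene0.png .5853 -.0564 .0995 .256 .5865 -.0577|head -1
```

```text
brass obs [296.2 306.3 212.2 221.8] pred [294.4 307.5 210.6 224.1]
hub obs [291.8 314.5 178.5 207.5] pred [289.9 315.7 184.7 210.2]
[0.001, 0, 0] [ 0.35 -0.17]
[0, 0.001, 0] [-0.28 -0.26]
[0, 0, 0.001] [ 0.04 -0.32]
brass obs [296.2 306.3 212.2 221.8] pred [294.4 307.5 210.6 224.1]
```

```bash
python3 -m inch '[[[0.8,0,-1.6,0],[0.8,12,-1.6,0],[0.8,22,-1.6,0],[0.8,22,-1.6,0],[0.8,22,-1.6,0],[0.8,22,-1.6,0],[0.8,22,-1.6,0]]]'
python3 - <<'E'
from h import *
p,R,s=Rt(); print(p,R[:,2],s['clock'],s['wrist_force'])
cv2.imwrite('pics/S4.png',env.read_camera('scene'))
E
python3 ext.py pics/S4.png .5865 -.0577 .0775 .256 .5865 -.0577;python3 ov.py pics/S4.png pics/o4.png 275 170 65 85 6 .5865 -.0577 .0775 .256 .5865 -.0577
```

```text
clock: 5.25
tcp_pos: [0.587, -0.0591, 0.1116]
orientation: [-0.701, 0.701, 0.09, -0.089]
wrist_force: [-0.1, 0.7, -1.5]
finger_gap: 0.011
[ 0.58700511 -0.05912923  0.11161804] [-2.51695502e-01  9.67806448e-01 -2.31726070e-04] 5.25 [-0.06371808  0.67292366 -1.5430909 ]
brass obs [296.3 306.  214.5 221.8] pred [294.4 307.5 210.6 224.1]
hub obs [292.2 314.7 186.8 214.5] pred [289.9 315.3 192.4 217.7]
[0.001, 0, 0] [ 0.35 -0.17]
[0, 0.001, 0] [-0.28 -0.26]
[0, 0, 0.001] [ 0.04 -0.32]
```

View pics/o4.png

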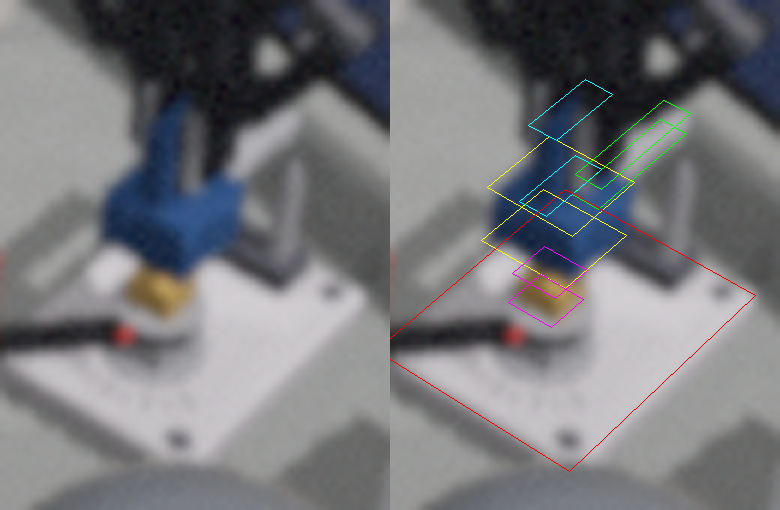

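```bash
cat > avg.py <<'E'
from h import *
P=[];F=[];Z=[]
for i in range(8):
    env.read_camera('scene'); p,R,s=Rt(); P.append(p);F.append(s['wrist_force']);Z.append(np.degrees(np.arctan2(R[1,2],R[0,2])))
print(np.mean(P,0).round(5),np.std(P,0).round(5),np.mean(F,0).round(2),np.std(F,0).round(2),'zang',np.mean(Z).round(2),s['clock'],s['joint_pos'][5])
E
python3 avg.py
```

```text
[ 0.58687 -0.05905  0.11151] [1.0e-04 3.0e-05 1.1e-04] [ 0.05 -0.27 -1.13] [0.41 0.56 0.54] zang 104.58 5.7 -0.4908397657223494
```

```bash
python3 -m inch '[[[0.1,4,1.3,0],[0.1,8,1.3,0],[0.1,11,1.3,0],[0.1,14,1.3,0],[0.1,16,1.3,0],[0.1,16,1.3,0]]]'
python3 - <<'E'
from h import *
cv2.imwrite('pics/S5.png',env.read_camera('scene'))
E
python3 avg.py;python3 ov.py pics/S5.png pics/o5.png 275 170 65 85 6 .5867 -.0578 .0617 .256 .5865 -.0577
```

```text
clock: 6.3
tcp_pos: [0.5862, -0.0577, 0.0948]
orientation: [0.702, -0.701, -0.089, 0.09]
wrist_force: [0.2, 0.4, -1.4]
finger_gap: 0.0107
[ 0.58663 -0.05776  0.09544] [4.e-05 1.e-05 6.e-05] [ 0.13  0.19 -0.91] [0.53 0.28 0.48] zang 104.58 6.75 -0.4888025918327503
```

View pics/o5.png

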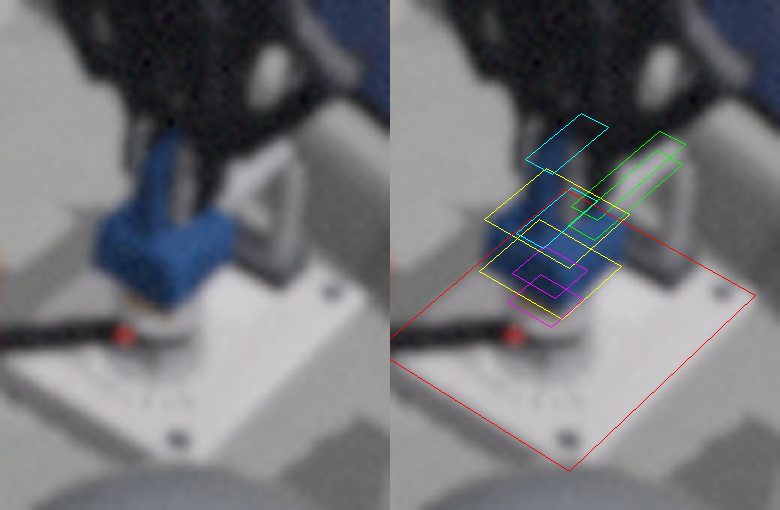

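```bash
python3 -m inch '[[[0,2,0,0],[0,4,0,0],[0,4,0,0]]]'; python3 -m inch '[[[0,1,0,0],[0,2,0,0],[0,3,0,0],[0,3,0,0]]]'
```

```text
clock: 7.05
tcp_pos: [0.5862, -0.0576, 0.0908]
orientation: [0.702, -0.701, -0.09, 0.09]
wrist_force: [-0.5, 0.2, -0.7]
finger_gap: 0.0112
clock: 7.45
tcp_pos: [0.5868, -0.0579, 0.0883]
orientation: [-0.701, 0.701, 0.09, -0.09]
wrist_force: [0.7, -0.8, -2.3]
finger_gap: 0.0111
```

```bash
python3 -m inch '[[[0,2,0,0],[0,4,0,0],[0,4,0,0]]]'; python3 -m inch '[[[0,1,0,0],[0,2,0,0],[0,3,0,0],[0,3,0,0]]]'; python3 avg.py
```

```text
clock: 7.75
tcp_pos: [0.5868, -0.0579, 0.0841]
orientation: [-0.701, 0.701, 0.09, -0.09]
wrist_force: [1.1, -1.9, -1.6]
finger_gap: 0.0109
clock: 8.15
tcp_pos: [0.5868, -0.0579, 0.0813]
orientation: [-0.701, 0.701, 0.09, -0.09]
wrist_force: [0.6, -1.1, -1.9]
finger_gap: 0.0109
[ 0.58674 -0.05787  0.0813 ] [2.e-05 2.e-05 3.e-05] [ 1.98 -1.96 -1.98] [0.32 0.56 0.38] zang 104.58 8.55 -0.48883265474582194
```

```bash
python3 -m inch '[[[0,1,0,0],[0,2,0,0],[0,2,0,0]]]'; python3 -m inch '[[[0,1,0,0],[0,1.5,0,0],[0,1.5,0,0]]]'; python3 avg.py
```

```text
clock: 8.85
tcp_pos: [0.5868, -0.0579, 0.0797]
orientation: [-0.701, 0.702, 0.09, -0.089]
wrist_force: [1.1, -2.0, 2.4]
finger_gap: 0.0114
clock: 9.15
tcp_pos: [0.5869, -0.0578, 0.0796]
orientation: [-0.701, 0.702, 0.09, -0.089]
wrist_force: [-0.9, -1.8, 10.9]
finger_gap: 0.0113
[ 0.58689 -0.05787  0.0796 ] [1.e-05 1.e-05 1.e-05] [-0.9  -1.56 11.13] [0.47 0.67 0.61] zang 104.58 9.55 -0.4887937522816847
```

```bash
python3 -m inch '[[[0,0,0,0],[0,0,0,0],[0,0,0,0],[0,0,0,0]]]' 35 20;  python3 -m inch '[[[0,-20,0,0],[0,-60,0,0],[0,-90,0,0],[-30,-90,40,8],[-60,-90,90,16],[-90,-90,140,24],[-90,-90,190,32],[-90,-90,240,40],[-90,-90,250,40],[-90,-90,250,40]]]'
python3 - <<'E'
from h import *
S=env.read_camera('scene');T=env.read_camera('top');cv2.imwrite('pics/S6.png',S);cv2.imwrite('pics/T6.png',T)
f=lambda im,x,y,w,h,k:cv2.resize(im[y:y+h,x:x+w],None,fx=k,fy=k,interpolation=cv2.INTER_CUBIC)
cv2.imwrite('pics/s6.png',np.hstack([f(S,260,170,66,80,6),f(T,255,130,66,80,6)]))
E
python3 avg.py
```

```text
clock: 9.95
tcp_pos: [0.5859, -0.0574, 0.0772]
orientation: [0.702, -0.701, -0.089, 0.09]
wrist_force: [-0.7, -0.5, -0.1]
finger_gap: 0.0351
clock: 10.95
tcp_pos: [0.4345, 0.1648, 0.1678]
orientation: [0.691, -0.69, 0.154, -0.153]
wrist_force: [-0.2, -0.0, 0.7]
finger_gap: 0.0354
[0.43675 0.1608  0.16767] [1.3e-04 2.9e-04 2.0e-05] [ 0.03 -0.07  0.16] [0.53 0.44 0.48] zang 64.52 11.45 0.6251800875496208
```

View pics/s6.png

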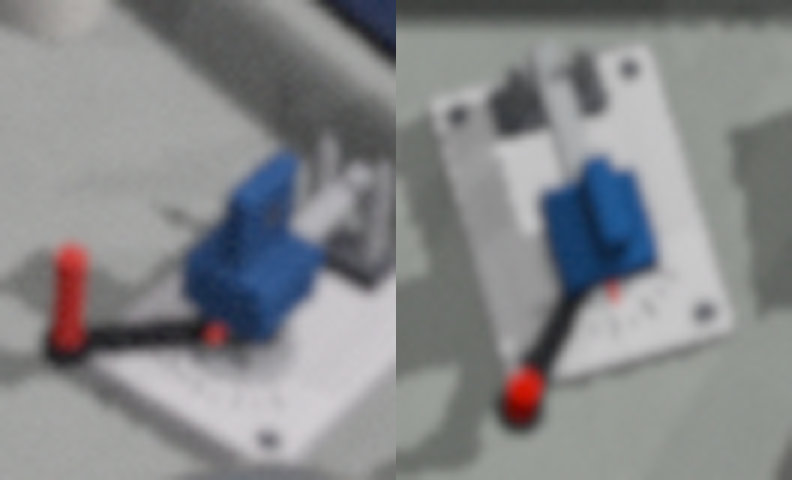

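```bash
python3 -m inch '[[[50,0,-40,0],[90,0,-75,0],[130,20,-110,0],[160,45,-134,0],[160,45,-134,0],[160,45,-134,0],[160,45,-134,0]]]' 28 20
python3 - <<'E'
from h import *
S=env.read_camera('scene');cv2.imwrite('pics/S7.png',S)
f=lambda im,x,y,w,h,k:cv2.resize(im[y:y+h,x:x+w],None,fx=k,fy=k,interpolation=cv2.INTER_CUBIC)
cv2.imwrite('pics/s7.png',f(S,230,150,100,90,6))
E
python3 avg.py
```

```text
clock: 12.15
tcp_pos: [0.5228, -0.0279, 0.1226]
orientation: [0.69, -0.689, 0.156, -0.155]
wrist_force: [-0.1, -0.4, 0.8]
finger_gap: 0.028
[ 0.52343 -0.02714  0.12347] [0.00013 0.00023 0.00015] [-0.08 -0.36 -0.21] [0.4  0.61 0.52] zang 64.67 12.6 0.23671509626350817
```

View pics/s7.png

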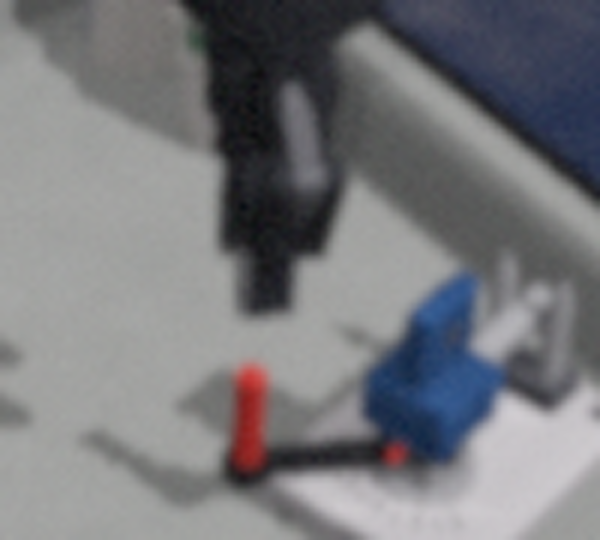

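```bash
python3 -m inch '[[[-1,20,-1.4,0],[-1,38,-1.4,0],[-1,50,-1.4,0],[-1,58,-1.4,0]]]'; python3 -m inch '[[[0,10,0,0],[0,20,0,0],[0,20,0,0],[0,20,0,0]]]'; python3 avg.py
```

```text
clock: 13.0
tcp_pos: [0.5215, -0.0287, 0.0638]
orientation: [0.69, -0.69, 0.156, -0.155]
wrist_force: [0.0, -0.2, -0.4]
finger_gap: 0.028
clock: 13.4
tcp_pos: [0.5219, -0.029, 0.0447]
orientation: [0.69, -0.69, 0.156, -0.155]
wrist_force: [0.3, -0.3, -0.1]
finger_gap: 0.0279
[ 0.52233 -0.02906  0.04522] [1.1e-04 2.0e-05 1.1e-04] [ 0.12 -0.19 -0.18] [0.52 0.28 0.48] zang 64.58 13.8 0.23451741496425127
```

```bash
python3 -m inch '[[[0,0,4,3],[0.1,0,6.2,5],[0.8,0,12.3,10],[2,0,18.3,15],[3.7,0,24.2,20],[5.9,0,30,25],[8.6,0,35.5,30],[8.6,0,35.5,30]]]'; python3 avg.py
python3 - <<'E'
from h import *
S=env.read_camera('scene')
cv2.imwrite('pics/s8.png',cv2.resize(S[150:240,240:340],None,fx=6,fy=6,interpolation=cv2.INTER_CUBIC))
E
```

```text
clock: 14.6
tcp_pos: [0.5451, -0.0005, 0.0448]
orientation: [-0.626, 0.626, -0.329, 0.329]
wrist_force: [-0.1, -1.3, -1.2]
finger_gap: 0.0281
[ 0.54488 -0.00064  0.04481] [4.e-05 4.e-05 2.e-05] [-0.03  0.11 -0.1 ] [0.41 0.36 0.32] zang 34.65 15.0 0.8182241199435139
```

View pics/s8.png

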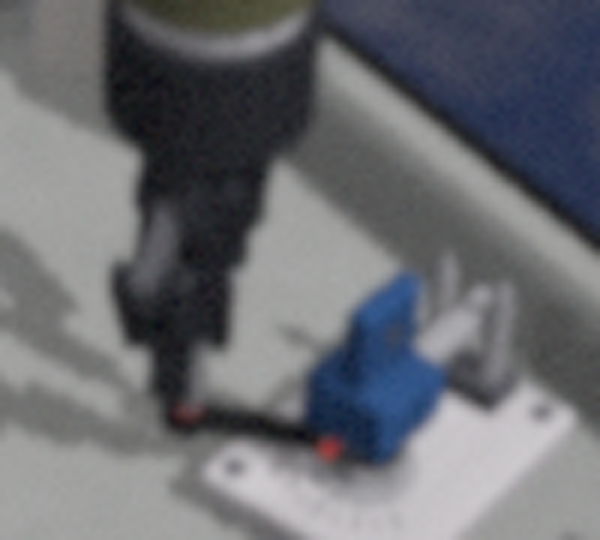

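```bash
python3 -m inch '[[[0,0,3.1,2.5],[0.1,0,6.2,5],[0.4,0,9.2,7.5],[0.8,0,12.3,10],[1.3,0,15.3,12.5],[2,0,18.3,15],[2.8,0,21.3,17.5],[3.7,0,24.2,20]]]'; python3 -m inch '[[[0,0,2.5,2],[0.1,0,4.9,4],[0.2,0,7.4,6]]]'; python3 avg.py
```

```text
clock: 15.85
tcp_pos: [0.5663, 0.0098, 0.0446]
orientation: [-0.559, 0.559, -0.433, 0.433]
wrist_force: [-2.0, -1.6, 0.9]
finger_gap: 0.0277
clock: 16.15
tcp_pos: [0.5734, 0.0116, 0.0447]
orientation: [-0.535, 0.536, -0.462, 0.461]
wrist_force: [-2.4, -1.9, 1.2]
finger_gap: 0.0285
[0.57385 0.01167 0.04471] [3.e-05 3.e-05 2.e-05] [-1.27 -0.83  0.62] [0.51 0.51 0.46] zang 8.59 16.55 1.3012640732862364
```

```bash
python3 -m inch '[[[0,0,2.5,2],[0,0,4.9,4],[0.1,0,7.4,6]]]'; python3 -m inch '[[[0,0,2.5,2],[0,0,4.9,4]]]';python3 -m inch '[[[0,0,2.5,2],[0,0,4.9,4]]]'; python3 avg.py
```

```text
clock: 16.85
tcp_pos: [0.5812, 0.0126, 0.0447]
orientation: [-0.511, 0.511, -0.489, 0.489]
wrist_force: [-1.9, -1.0, 1.2]
finger_gap: 0.0282
clock: 17.05
tcp_pos: [0.5861, 0.0129, 0.0447]
orientation: [0.493, -0.494, 0.507, -0.506]
wrist_force: [-2.0, -1.2, 0.7]
finger_gap: 0.0282
clock: 17.25
tcp_pos: [0.591, 0.0127, 0.0447]
orientation: [0.475, -0.476, 0.523, -0.523]
wrist_force: [-2.6, -1.1, 1.0]
finger_gap: 0.0277
[0.59139 0.01289 0.04476] [4.e-05 8.e-05 3.e-05] [-0.71 -0.47 -0.15] [0.55 0.61 0.48] zang -5.4 17.65 1.5509612471158063
```

```bash
for i in 1; do python3 -m inch '[[[0,0,1.2,1],[0,0,2.5,2],[0,0,3.7,3]]]'; python3 -m inch '[[[0,0,1.2,1],[0,0,2.5,2],[0,0,3.7,3]]]'; done; python3 avg.py
```

```text
clock: 17.95
tcp_pos: [0.5948, 0.0126, 0.0447]
orientation: [0.462, -0.462, 0.536, -0.535]
wrist_force: [-2.7, -0.3, 1.4]
finger_gap: 0.0281
clock: 18.25
tcp_pos: [0.5987, 0.012, 0.0448]
orientation: [0.447, -0.447, 0.548, -0.547]
wrist_force: [-1.5, -0.4, 1.1]
finger_gap: 0.0278
[0.59891 0.01202 0.04482] [3.e-05 2.e-05 3.e-05] [-1.39  0.44 -0.02] [0.47 0.38 0.82] zang -11.43 18.65 1.6559698998888126
```

```bash
python3 -m inch '[[[0,0,1.2,1],[0,0,2.5,2],[0,0,3.7,3]]]'; python3 -m inch '[[[0,0,1.2,1],[0,0,2.5,2],[0,0,3.7,3]]]'; python3 avg.py
```

```text
clock: 18.95
tcp_pos: [0.6022, 0.0113, 0.0448]
orientation: [0.433, -0.433, 0.559, -0.559]
wrist_force: [-2.1, 0.3, 0.3]
finger_gap: 0.0278
clock: 19.25
tcp_pos: [0.606, 0.0103, 0.0448]
orientation: [0.418, -0.418, 0.57, -0.57]
wrist_force: [-2.1, 0.7, 0.5]
finger_gap: 0.0281
[0.60617 0.01031 0.04484] [2.e-05 1.e-05 3.e-05] [-1.12  1.06 -0.32] [0.47 0.21 0.44] zang -17.43 19.65 1.759303348107342
```

```bash
python3 -m inch '[[[0,0,1.2,1],[0,0,2.5,2]]]'; python3 -m inch '[[[0,0,1.2,1],[0,0,2.5,2]]]'; python3 -m inch '[[[0,0,1.2,1],[0,0,2.5,2]]]'; python3 avg.py
```

```text
clock: 19.85
tcp_pos: [0.6081, 0.0097, 0.0448]
orientation: [0.408, -0.408, 0.578, -0.577]
wrist_force: [-2.3, 1.5, 0.8]
finger_gap: 0.0283
clock: 20.05
tcp_pos: [0.6107, 0.0088, 0.0448]
orientation: [0.398, -0.398, 0.585, -0.584]
wrist_force: [-2.3, 0.9, 0.3]
finger_gap: 0.0279
clock: 20.25
tcp_pos: [0.6125, 0.0081, 0.0447]
orientation: [0.388, -0.388, 0.592, -0.591]
wrist_force: [-4.4, 2.9, 0.9]
finger_gap: 0.0278
[0.61259 0.00804 0.04471] [3.e-05 2.e-05 2.e-05] [-3.98  3.02  1.78] [0.39 0.52 0.44] zang -23.43 20.65 1.8613150919134702
```

```bash
cat > ft.py <<'E'
from h import *
F=[]
for i in range(5):
    env.read_camera('scene'); p,R,s=Rt(); F.append(R.T@s['wrist_force'])
print('tool F',np.mean(F,0).round(2),p.round(4),'ang',np.degrees(np.arctan2(p[1]+.0578,p[0]-.5868)).round(2),s['clock'])
E
python3 -m inch '[[[0,0,0.6,0.5],[0,0,1.2,1]]]'; python3 ft.py;  python3 -m inch '[[[0,0,0.6,0.5],[0,0,1.2,1]]]'; python3 ft.py
```

```text
clock: 20.85
tcp_pos: [0.6133, 0.0077, 0.0447]
orientation: [0.383, -0.383, 0.595, -0.594]
wrist_force: [-5.6, 4.1, 2.2]
finger_gap: 0.0281
tool F [-1.21 -2.37 -5.65] [0.6133 0.0077 0.0447] ang 67.97 21.1
clock: 21.3
tcp_pos: [0.6138, 0.0074, 0.0445]
orientation: [0.377, -0.378, 0.598, -0.597]
wrist_force: [-6.1, 4.8, 3.7]
finger_gap: 0.028
tool F [-0.79 -3.33 -7.27] [0.6138 0.0074 0.0445] ang 67.49 21.55
```

```bash
python3 -m inch '[[[0,0,1.2,0.5],[0,0,2.4,1],[0,0,2.4,1]]]'; python3 ft.py;  python3 -m inch '[[[0,0,1,0.5],[0,0,2,1],[0,0,2,1]]]'; python3 ft.py
```

```text
clock: 21.85
tcp_pos: [0.6151, 0.0069, 0.0444]
orientation: [0.372, -0.374, 0.602, -0.6]
wrist_force: [-8.3, 5.0, 4.4]
finger_gap: 0.0276
tool F [ -1.17  -4.75 -10.25] [0.6151 0.0069 0.0444] ang 66.39 22.1
clock: 22.4
tcp_pos: [0.6161, 0.0065, 0.0443]
orientation: [0.366, -0.369, 0.606, -0.602]
wrist_force: [-10.5, 6.8, 5.8]
finger_gap: 0.028
tool F [ -1.27  -5.54 -11.59] [0.6161 0.0065 0.0443] ang 65.53 22.65
```

```bash
python3 -m inch '[[[0,0,1,0],[0,0,2,0],[0,0,2,0]]]'; python3 ft.py;  python3 -m inch '[[[0,0,1,0],[0,0,1.5,0],[0,0,1.5,0]]]'; python3 ft.py
python3 - <<'E'
from h import *
S=env.read_camera('scene')
cv2.imwrite('pics/s9.png',cv2.resize(S[150:240,240:340],None,fx=6,fy=6,interpolation=cv2.INTER_CUBIC))
E
```

```text
clock: 22.95
tcp_pos: [0.617, 0.0063, 0.0442]
orientation: [0.366, -0.369, 0.606, -0.602]
wrist_force: [-13.1, 9.1, 7.3]
finger_gap: 0.0277
tool F [ -2.27  -6.92 -14.66] [0.617  0.0063 0.0442] ang 64.81 23.2
clock: 23.5
tcp_pos: [0.6176, 0.0062, 0.0441]
orientation: [0.366, -0.369, 0.607, -0.601]
wrist_force: [-13.5, 10.2, 8.3]
finger_gap: 0.0282
tool F [ -3.16  -8.62 -16.64] [0.6176 0.0062 0.0441] ang 64.31 23.75
```

View pics/s9.png

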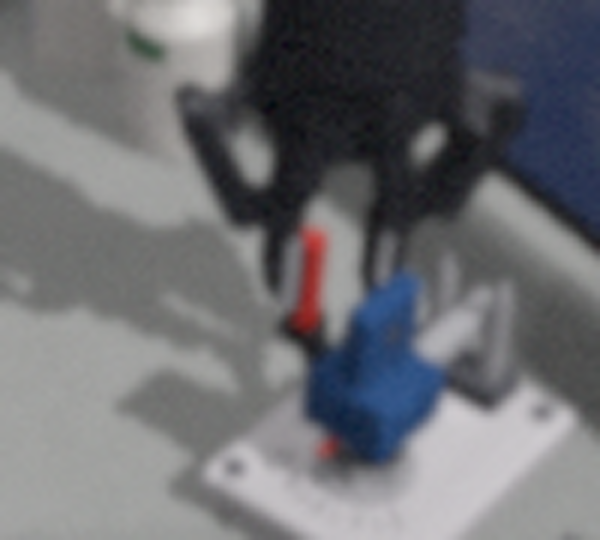

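```bash
python3 -m inch '[[[0,0,-4,0],[0,0,-8,0],[0,0,-12,0],[0,0,-12,0],[0,0,-12,0]]]'; python3 ft.py
```

```text
clock: 24.3
tcp_pos: [0.6128, 0.0084, 0.0453]
orientation: [-0.368, 0.367, -0.604, 0.605]
wrist_force: [0.1, 0.7, 1.0]
finger_gap: 0.028
tool F [-0.01 -0.06 -0.  ] [0.612  0.0086 0.0449] ang 69.25 24.55
```

```bash
python3 -m inch '[[[0,-15,0,0],[0,-40,0,0],[0,-75,0,0],[0,-110,0,0],[-15,-120,-45,0],[-30,-120,-90,0],[-45,-120,-140,0],[-60,-120,-185,0],[-75,-120,-228,0],[-75,-120,-228,0]]]'; python3 -m inch '[[[0,0,0,0],[0,0,0,0],[0,0,0,0]]]'
python3 - <<'E'
from h import *
S=env.read_camera('scene');T=env.read_camera('top');cv2.imwrite('pics/S10.png',S);cv2.imwrite('pics/T10.png',T)
f=lambda im,x,y,w,h,k:cv2.resize(im[y:y+h,x:x+w],None,fx=k,fy=k,interpolation=cv2.INTER_CUBIC)
cv2.imwrite('pics/s10.png',np.hstack([f(S,260,170,66,80,6),f(T,255,130,66,80,6)]))
b=cv2.imread('pics/top0.png'); d=cv2.absdiff(T,b).max(2); cv2.imwrite('pics/d10.png',np.hstack([T,cv2.merge([d]*3)])[:, :1024][80:310,100:]if 0 else T)
E
```

```text
clock: 25.55
tcp_pos: [0.4395, 0.1832, 0.165]
orientation: [0.368, -0.369, 0.604, -0.603]
wrist_force: [0.8, -0.5, 0.1]
finger_gap: 0.0279
clock: 25.85
tcp_pos: [0.4449, 0.1796, 0.1648]
orientation: [-0.367, 0.367, -0.604, 0.605]
wrist_force: [-0.9, -1.0, -0.9]
finger_gap: 0.0283
```

View pics/s10.png

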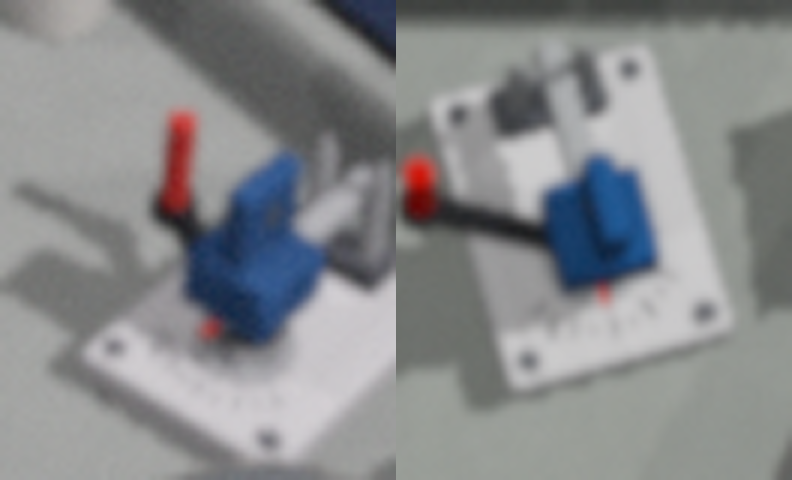

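View pics/T10.png

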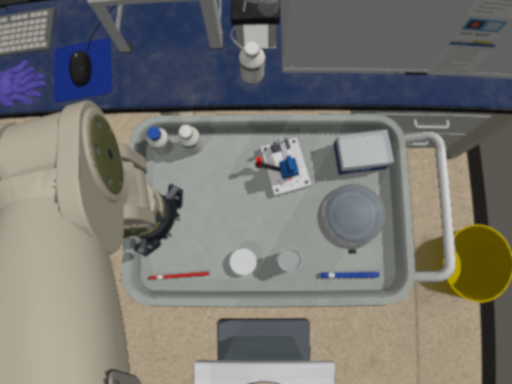

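View pics/S10.png

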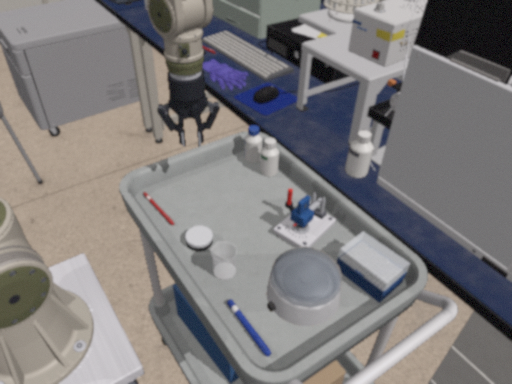

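```bash
python3 - <<'E'
from h import *
a,b=[cv2.imread(f) for f in('pics/T6.png','pics/T10.png')]
for im in(cv2.imread('pics/top0.png'),a,b):
    c=cv2.resize(im[174:184,284:296],None,fx=6,fy=6,interpolation=cv2.INTER_CUBIC).astype(int); m=(c[...,2]-c[...,1]-c[...,0]*0>35); ys,xs=np.nonzero(m)
    u=[284+xs.mean()/6-.5,174+ys.mean()/6-.5]; print(len(xs),onz('top',u,.044).round(4))
env.hand_in(); print(env.get_state()['clock'])
E
```

```text
187 [ 0.5667 -0.0641  0.044 ]
179 [ 0.5667 -0.0642  0.044 ]
202 [ 0.566  -0.0604  0.044 ]
the job is handed in; nothing more can be done
the job is handed in; nothing more can be done
```

The stop screw is locked: the blue key sits fully down on the square head with its arm between the fork pins, and the jam nut is tightened and left there. I handed the job in at about 26 s on the robot's clock.

- **Key:** It met its seat at 11 N of downward force, with the tool within about 0.2 mm of the expected height. I then let go, and the key was not touched again. The last pictures show it still seated and in the fork.
- **Nut:** I swung the lever clockwise by the red post. It came home after roughly 80° (estimated), and I tightened it until the wrist sensor read about 16.6 N at the post. By lever ratio, that puts about 18 N on the fork from the key's arm, under the 25 N limit. The fork force was calculated, not measured. I then backed the fingers off to zero force before lifting away.
- **Screw setting:** The red mark did not move while the key was put on. It shifted about 4 mm during tightening, which looks like the key's play and is within the 10 mm allowed.
- **Things around:** By eye, the bystanders are where they were in the first pictures. I made no numerical check of this.
- **Disagreement:** While the key was held over the screw, the scene camera showed it about 1 pixel higher than the arm's position implied. The screw head entered the socket with under 3 N of side force, so this did no harm.

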